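# Close and lock the arcade token canister

## Robot

A 6-joint arm with a two-finger parallel gripper is mounted at the origin on the work surface. World frame = base frame: x ahead of the robot, y to its left, z up, the work surface at z = 0. Lengths are in m, angles in rad, forces in N, time in s.
With the tool pointing down it reaches from about 0.3 to 0.875 m from the base axis. Payload 6.4 kg.
Tool frame: the origin (TCP) lies at the centre of the arm's flange, where the gripper is bolted on; the fingertips stand 173 mm ahead of it and the grasp point (between the pads) lies ctrl.grip_point_offset ahead of it (ctrl.grip_point_offset is the distance from the TCP to the grasp point, in m); z points along the fingers, y is the direction in which the jaws open and shut (so a half turn about z gives the same grasp; the last joint's range is limited). The gripper opens to 85 mm and grips with 20 to 120 N. Pads are 22 mm wide; open, the fingers measure 114 mm over their backs; the gripper's body (76 mm by 85 mm) begins 54 mm behind the grasp point. The pads swing forward as they close: fully open they stand 13 mm farther back than shut.
Start: joints at [-1.501, 0.181, 1.607, -0, 1.354, -0.206], TCP at [0.157, -0.553, 0.405] pointing down, gripper open.
Joint ranges: [-2.99, 2.99], [-0.89, 2.07], [0.3, 2.58], [-1.14, 4.28], [0, 2.63], [-3.12, 3.12]. Speed limits (rad/s): [2.57, 2.57, 3.01, 3.14, 3.14, 3.14].

## Interface

Orientations are given as a unit quaternion [w, x, y, z].
In Python, from bench import ctrl, cams, boxes_of, landmark_of gives the robot as it stands.
- The arm moves only by the shell command python3 -m handwheel 'ROWS'. ROWS is JSON, a list of rows, each an object with "offset": the shift along the tool's x, y, z in m, a list of three; "spin": the turn about the tool's z in degrees; "grip": the opening, from 0 (shut) to 1 (fully open). A call has 1 to 20 rows; each row is the pose to reach, as a shift and turn from the pose commanded when the call began, along the tool's axes at that moment; what a row does not reach only later rows make up. A row lasts 1/8 s, in which the tool goes at most 62.5 mm and 10.7 degrees, less where a joint would pass 70% of its speed; a pose out of reach is approached as far as the arm can. A call with a gripper value outside its range is refused whole. The fingers move at their own pace and stop on an object; the grip force is fixed at half the most. Time passes only in rows, so rows that repeat a pose let the fingers close. It gives the time, the measured TCP pose, the force and the opening at its end, in the units of the state.
- ctrl.get_obs(): the state, without advancing time (a new reading comes with each control period).
- cams.camera(name): name is "side" or "top" or "wrist"; returns a dict with "color" (420x560x3 uint8, red, green, blue), "camera_matrix" (3x3 intrinsics, pixels), "distortion" ([k1, k2, p1, p2, k3] as OpenCV has them; the pictures are not rectified), "view" (4x4, takes a point from world to camera coordinates); the wrist camera has in their place "tool_from_camera" (4x4, takes a point from camera to tool coordinates, whose origin is the TCP and whose axes are the flange's). Camera axes: x right, y up, looking along -z (the intrinsics and any distortion apply to the point x, -y, -z); pixel columns grow to the right and rows downward; lengths in m; the calibration is good to about 2 mm. A picture is of the moment at which its call begins: read the wrist's pose just before it. There is no depth.
- ctrl.hand_in(): hands the job in, once; it reports no verdict.
Trained networks look in a picture, given as the dict that the camera call returned (one of the last four; its "shot" number tells which), for a name from the list of things; names that differ only in an ending like _2 or _b are one class to them, and where a whole thing is asked for, a point or a joint stands for the part that bears it (a point fixed in the world has none). Each returns a list of dicts, best first, with "confidence" (0 to 1); they miss things now and then, are a little off and sometimes report something else, mostly with a low value. They report only what shows in the picture. A call takes as long as a camera call. They do not tell look-alikes from the thing itself.
- boxes_of(picture, thing): "uv" ([column, row] in pixels, amid what is visible of it).
- landmark_of(picture, thing): "uv" ([column, row] in pixels: a listed point, or the origin of a listed thing).
The state is a dict: "time_s": time; "q": joint angles; "dq": joint speeds; "joint_efforts": joint torques, N m; "eef_pos": TCP position; "eef_rot": TCP orientation; "wrist_force": force on the tool from outside, world axes, zero at the start; "torque": the same for the moment, N m; "opening": opening from 0.0 (shut) to 1.0 (fully open).
Only numpy, scipy, OpenCV 4.12 (cv2) and the standard library are available. Lean on these libraries where they do the work, as an engineer would, in place of code of your own. Each camera call takes 0.05 s, during which the arm holds its last target.

## Task

The lid of the token canister is only sitting on top of its thread. Without lifting it off, turn it backwards (anticlockwise from above) until it drops into the thread, then screw it clockwise fully home, so that its forked tab lies over the lock, and press the shackle down through the fork until it clicks. Leave the tray, the screwdriver and the spare button alone.

Things in the scene. Friction and masses are not known exactly. Their poses are not given: they have to be found in the camera images.
- canister: Aluminium drum 100 mm across on a bolted-down steel foot plate 170 x 170 x 6 mm; cannot move. Origin: centre of the plate's underside, z up. Neck (60 mm across, top at z 127 mm) has three thread ramps and stop ribs. On its -y side is a fixed brass lock case 34 mm wide, from 49 to 99 mm off the axis, top at z 104 mm.
- lid: Grey round screw lid, loose, 90 mm across, 26 mm high, about 0.18 kg. Origin: on its axis at its lower edge; z up. On top a black finger bar 13 mm wide (x), 56 mm long (y), 30 mm high. Screwed home its axes match the canister's. It starts sitting on top of the thread, 0.28 to 0.68 rad anticlockwise of home, lower edge about 118 mm above the canister's origin.
- neck_top (a point): Centre of the neck's top. Thread: turned anticlockwise the lid falls 6 to 8 mm by its weight 1.05 to 1.25 rad from home (a tight grip holds it up; loose fingers each side of the bar let it fall; at 1.4 it is surely down and level) and stops at 1.65. It cannot be forced clockwise over the thread. Once dropped, turning clockwise draws it 2 mm down onto a rubber seal, to a firm stop at home (about 0.1 N m).
- lid_bar (a point): Top face of the finger bar, its middle: on the lid's axis, 56 mm above the lid's origin, 30 mm above the lid's flat top.
- lid_tab (a point): Centre of the slot in the steel forked tab on the lid's -y side: two prongs 5 mm wide, 4 mm thick, ending 69 mm from the axis, slot 13 mm wide, open outwards; 58 mm from the lid's axis, 2 mm above its lower edge.
- lock_mouth (a point): Mouth of the hole for the shackle's free leg in the lock's top: 58 mm from the canister's axis, at z 104 mm. The fork's slot lies right over it when the lid is home.
- shackle_top (a point): Top middle of the steel shackle, a U of 7 mm bar lying radially, 30 mm between legs, 73 mm from the canister's axis; 152 mm above the canister's underside when up. Moves with the shackle.
- shackle (a joint): Travel of the shackle down into the lock, m: 0 up (open), 0.018 fully down and latched. Pushed with about 12 N; past about 0.012 a hidden pawl pulls it in and keeps it. If it is not latched it springs up.
- token_tray: Grey open tray 130 x 190 x 35 mm with brass tokens, origin under its centre. Leave it.
- screwdriver: Screwdriver lying on the bench. Leave it.
- spare_button: Spare round push button, 60 mm across, 23 mm high, white dome in a steel ring, origin under its centre. Leave it.
Things that resemble listed ones, but are neither listed nor needed, are in the scene too. Leave any purple look-alike of the lid alone.

How it is judged:
By the outcome, as a careful person would: the job done as asked, in the order asked, and still so for the second after the job is handed in, with the robot touching nothing.
It also fails if it takes over 58 s, if anything falls off the work surface, if the arm or the gripper's body presses on something with over 40 N, if the wrist force passes 120 N, or if a joint passes its speed limit or range.

## Working session

There is one attempt and no reset: what is moved stays moved. The work goes in short steps, Python scripts to look and compute and a shell command to move; the robot and the scene stay as the last step left them, time stands still between calls to the robot, and variables do not carry over. Pictures are saved under pics/ and viewed, and the job is handed in when it is done.

```bash
ls; mkdir -p pics
cat > h.py <<'E'
import numpy as np, cv2
from bench import ctrl, cams, boxes_of, landmark_of
def save(p,n): cv2.imwrite('pics/'+n+'.png', cv2.cvtColor(p['color'],cv2.COLOR_RGB2BGR))
def R(q):
    w,x,y,z=q; return np.array([[1-2*(y*y+z*z),2*(x*y-z*w),2*(x*z+y*w)],[2*(x*y+z*w),1-2*(x*x+z*z),2*(y*z-x*w)],[2*(x*z-y*w),2*(y*z+x*w),1-2*(x*x+y*y)]])
def T(o):
    t=np.eye(4);t[:3,:3]=R(o['eef_rot']);t[:3,3]=o['eef_pos'];return t
def c2w(p,o=None):
    if 'view' in p: return np.linalg.inv(np.array(p['view']))
    return T(o)@np.array(p['tool_from_camera'])
def ray(p,uv,o=None):
    M=c2w(p,o); n=cv2.undistortPoints(np.array([[uv]],float),np.array(p['camera_matrix']),np.array(p['distortion']))[0,0]
    d=M[:3,:3]@np.array([n[0],-n[1],-1]); return M[:3,3],d/np.linalg.norm(d)
def atz(p,uv,z,o=None):
    c,d=ray(p,uv,o); return c+d*(z-c[2])/d[2]
def tri(rs):
    A=0;b=0
    for c,d in rs:
        P=np.eye(3)-np.outer(d,d);A=A+P;b=b+P@c
    x=np.linalg.solve(A,b); return x,[np.linalg.norm((np.eye(3)-np.outer(d,d))@(x-c)) for c,d in rs]
def proj(p,X,o=None):
    Y=np.linalg.inv(c2w(p,o))@np.append(X,1); Y=np.array([Y[0],-Y[1],-Y[2]])
    return cv2.projectPoints(Y[None],np.zeros(3),np.zeros(3),np.array(p['camera_matrix']),np.array(p['distortion']))[0][0,0]
E
python3 - <<'E'
from h import *
o=ctrl.get_obs(); print(o, ctrl.grip_point_offset)
for n in ['side','top','wrist']:
    p=cams.camera(n); save(p,n+'0')
    for t in ['canister','lid','shackle','spare_button','screwdriver','token_tray']:
        print(n,t,[(np.round(b['uv']),round(b['confidence'],2)) for b in boxes_of(p,t)])
    for t in ['canister','lid','neck_top','lid_bar','lid_tab','lock_mouth','shackle_top']:
        print(n,'L',t,[(np.round(b['uv'],1),round(b['confidence'],2)) for b in landmark_of(p,t)])
E
```

```text
pics
{'time_s': 0.0, 'q': array([-1.50133567e+00,  1.81552323e-01,  1.60799276e+00, -5.79072370e-06,
        1.35380173e+00, -2.06327008e-01]), 'dq': array([ 0.00100663,  0.00159348, -0.00030216, -0.0002975 ,  0.00055443,
       -0.0008925 ]), 'joint_efforts': array([ 3.93833325e-04, -4.44880128e+01, -3.51329219e+01, -3.48947879e-04,
        9.17580823e-03,  1.26719473e-05]), 'eef_pos': array([ 0.15655878, -0.55301742,  0.40378491]), 'eef_rot': array([-8.75218010e-04,  9.90507234e-01,  1.37457814e-01,  5.71540712e-05]), 'wrist_force': array([-0.07465986, -0.60580886, -0.13951009]), 'torque': array([-0.00275887, -0.02892802, -0.00714305]), 'opening': 0.9968840847100117} 0.1547
side canister [(array([253., 232.]), 0.74)]
side lid [(array([252., 198.]), 0.96), (array([317., 229.]), 0.87), (array([243., 283.]), 0.78), (array([261., 183.]), 0.65)]
side shackle []
side spare_button [(array([310., 318.]), 0.73)]
side screwdriver [(array([318., 158.]), 0.74)]
side token_tray [(array([243., 351.]), 0.94)]
side L canister [(array([255.4, 230. ]), 0.85)]
side L lid [(array([251.3, 200.9]), 0.91
[... 967 characters left out ...]
 L neck_top [(array([287.9, 178.7]), 0.69)]
top L lid_bar [(array([301.2, 239.1]), 0.97), (array([290.7, 174. ]), 0.89), (array([223.4, 181.4]), 0.86), (array([345.7, 164.6]), 0.65)]
top L lid_tab [(array([300.2, 159.6]), 0.91), (array([283.5, 251.8]), 0.86), (array([239.3, 178.4]), 0.76), (array([361.4, 169.4]), 0.72)]
top L lock_mouth [(array([310.3, 173.4]), 0.78), (array([289.9, 174. ]), 0.39)]
top L shackle_top [(array([317.3, 167.5]), 0.57)]
wrist canister []
wrist lid []
wrist shackle []
wrist spare_button []
wrist screwdriver []
wrist token_tray []
wrist L canister []
wrist L lid []
wrist L neck_top []
wrist L lid_bar []
wrist L lid_tab []
wrist L lock_mouth []
wrist L shackle_top []
```

Run:
```python
import cv2
a=cv2.imread('pics/top0.png');b=cv2.imread('pics/side0.png')
cv2.imwrite('pics/top0c.png',cv2.resize(a[110:290,130:430],None,fx=2.6,fy=2.6,interpolation=cv2.INTER_CUBIC))
cv2.imwrite('pics/side0c.png',cv2.resize(b[130:400,130:430],None,fx=2.2,fy=2.2,interpolation=cv2.INTER_CUBIC))
```

```text
(no output)
```

View pics/top0c.png

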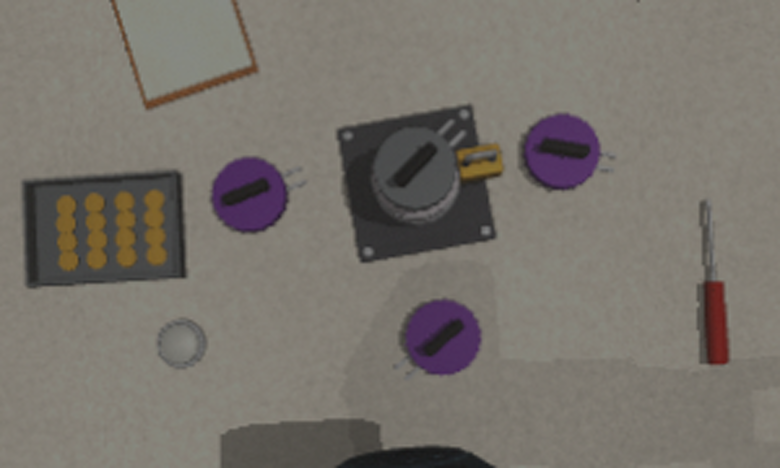

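View pics/side0c.png

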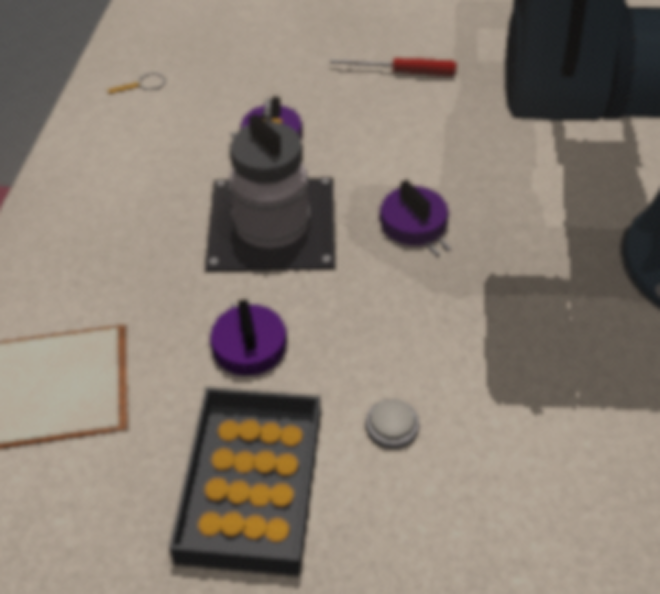

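View pics/wrist0.png

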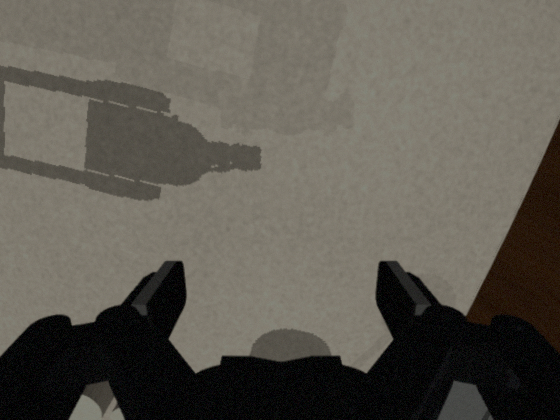

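The grey lid sits on the canister, at about top (291,174) and side (251,190). It could be confused with the purple look-alikes at top (346,169), (228,185) and (299,238), or side (317,229) and (243,283), with a third behind the canister at (253,191). The crop shows only one grey lid, on the drum beside the brass lock, so that is my choice.

Run:
```python
from h import *
t=cams.camera('top');s=cams.camera('side')
def L(p,n): return [b['uv'] for b in landmark_of(p,n)]
near=lambda l,u: min(l,key=lambda a:np.hypot(a[0]-u[0],a[1]-u[1])) if l else None
for n,u,v,z in [('canister',(293,179),(255,230),0),('lid',(290,176),(251,201),.118),('lid_bar',(291,174),(249,185),.174),('lid_tab',(300,159),None,.120),('lock_mouth',(310,173),(251,193),.104),('shackle_top',(317,168),(252,178),.152)]:
    a=near(L(t,n),u)
    print(n,a,atz(t,a,z).round(4) if a else '')
    if v:
        b=near(L(s,n),v)
        print('   ',b, atz(s,b,z).round(4) if b else '')
        if a and b: x,r=tri([ray(t,a),ray(s,b)]);print('   tri',x.round(4),np.round(r,4))
# plate corners (crop px ->full)
for c in [(338,128),(472,105),(496,240),(361,262)]:
    u=(c[0]/2.6+130,c[1]/2.6+110); print(u,atz(t,u,.006).round(4))
for c in [(395,180),(433,148)]:
    u=(c[0]/2.6+130,c[1]/2.6+110); print('bar',u,atz(t,u,.174).round(4))
for c in [(150+65,155+65),(130+365,180+0)]: pass
print(ctrl.get_obs()['time_s'])
```

```text
canister [293.0, 183.4] [ 0.5638 -0.007   0.    ]
    [252.1, 232.6] [0.5781 0.009  0.    ]
   tri [ 0.5737 -0.0061 -0.0159] [0.008 0.008]
lid [287.8, 174.6] [0.576  0.0084 0.118 ]
    [254.8, 201.9] [0.5651 0.0019 0.118 ]
   tri [0.5695 0.0078 0.1238] [0.0057 0.0057]
lid_bar [291.3, 171.1] [ 0.5776 -0.0018  0.174 ]
    [249.7, 186.3] [0.5762 0.0017 0.174 ]
   tri [ 0.5776 -0.0019  0.1709] [0.0005 0.0005]
lid_tab [301.6, 159.2] [ 0.6197 -0.0328  0.12  ]
lock_mouth [308.3, 172.6] [ 0.5823 -0.0519  0.104 ]
    [250.1, 191.9] [ 0.5898 -0.0543  0.104 ]
   tri [ 0.5855 -0.0514  0.1065] [0.0035 0.0035]
shackle_top [316.9, 169.2] [ 0.5844 -0.0739  0.152 ]
    [250.1, 175.0] [ 0.5905 -0.0732  0.152 ]
   tri [ 0.5875 -0.0737  0.1514] [0.0031 0.0031]
(260.0, 159.23076923076923) [0.644  0.0972 0.006 ]
(311.53846153846155, 150.3846153846154) [ 0.6681 -0.069   0.006 ]
(320.7692307692308, 202.30769230769232) [ 0.5004 -0.0936  0.006 ]
(268.8461538461538, 210.76923076923077) [0.4775 0.0721 0.006 ]
bar (281.9230769230769, 179.23076923076923) [0.5557 0.0245 0.174 ]
bar (296.53846153846155, 166.9230769230769) [ 0.5888 -0.0165  0.174 ]
2.75
```

Run:
```python
from h import *
o=ctrl.get_obs(); p=cams.camera('wrist'); print(np.round(p['tool_from_camera'],3).tolist(), np.round(p['camera_matrix'],0).tolist())
Rm=R(o['eef_rot']); print(Rm.round(3).tolist())
C=np.array([.573,.0016]); 
a=np.radians(129); x=np.array([np.cos(a),np.sin(a),0]); y=np.cross([0,0,-1],x)
Rt=np.array([x,y,[0,0,-1]]).T
c=(Rt@np.array(p['tool_from_camera'])[:3]@np.array([0,0,-.4,1])); print('cam axis pt 0.4 off tcp (world dir)',c, 'cam pos',Rt@np.array(p['tool_from_camera'])[:3,3])
for tgt in [(.573,.0016,.404)]:
    print('shift',Rm.T@(np.array(tgt)-o['eef_pos']))
```

```text
[[0.001, 0.961, 0.277, 0.071], [1.0, -0.001, 0.001, 0.001], [0.001, 0.277, -0.961, 0.03], [0.0, 0.0, 0.0, 1.0]] [[326.0, 0.0, 281.0], [0.0, 326.0, 208.0], [0.0, 0.0, 1.0]]
[[0.962, 0.272, -0.0], [0.272, -0.962, 0.0], [-0.0, -0.0, -1.0]]
cam axis pt 0.4 off tcp (world dir) [ 0.02584142 -0.03073946 -0.41462285] cam pos [-0.04374075  0.05564668 -0.03031079]
shift [ 0.55176776 -0.42051578  0.00069419]
```

```bash
python3 -m handwheel '[{"offset":[0.042,-0.032,-0.01],"spin":-9,"grip":1},{"offset":[0.085,-0.065,-0.02],"spin":-18,"grip":1},{"offset":[0.127,-0.097,-0.03],"spin":-27,"grip":1},{"offset":[0.17,-0.129,-0.04],"spin":-36,"grip":1},{"offset":[0.212,-0.162,-0.05],"spin":-45,"grip":1},{"offset":[0.255,-0.194,-0.06],"spin":-54,"grip":1},{"offset":[0.297,-0.226,-0.07],"spin":-63,"grip":1},{"offset":[0.34,-0.259,-0.08],"spin":-72,"grip":1},{"offset":[0.382,-0.291,-0.09],"spin":-80,"grip":1},{"offset":[0.425,-0.323,-0.1],"spin":-89,"grip":1},{"offset":[0.467,-0.356,-0.11],"spin":-97,"grip":1},{"offset":[0.51,-0.388,-0.115],"spin":-105,"grip":1},{"offset":[0.552,-0.42,-0.12],"spin":-113,"grip":0.5},{"offset":[0.552,-0.42,-0.12],"spin":-113,"grip":0.5}]'
python3 - <<'E'
from h import *
o=ctrl.get_obs(); p=cams.camera('wrist'); save(p,'w1'); print(o['time_s'],o['eef_pos'],o['q'],o['opening'])
Rm=R(o['eef_rot']); print(np.degrees(np.arctan2(Rm[1,0],Rm[0,0])))
for n,z in [('lid_bar',.174),('lid_tab',.120),('lock_mouth',.104),('shackle_top',.152)]:
    print(n,[(np.round(b['uv'],1),round(b['confidence'],2),atz(p,b['uv'],z,o).round(4)) for b in landmark_of(p,n)[:2]])
np.save('w1.npy',np.array([*o['eef_pos'],*o['eef_rot']]))
E
```

```text
time_s: 4.55
eef_pos: [0.5746, 0.004, 0.5246]
eef_rot: [-0.0, 0.43, 0.903, 0.0]
wrist_force: [-0.9, -1.2, 0.2]
opening: 0.602
4.55 [0.57460489 0.00403781 0.52458717] [-1.99644091e-01  1.07067001e-01  1.45111570e+00  7.80423510e-04
  1.58323001e+00 -8.82536723e-01] 0.6022605810628054
129.12743299760277
lid_bar [(array([280.8, 185.5]), 0.92, array([0.5745, 0.005 , 0.174 ])), (array([152.4,  93.6]), 0.9, array([ 0.4242, -0.0026,  0.174 ]))]
lid_tab [(array([351.1,  88.3]), 0.74, array([0.5728, 0.129 , 0.12  ])), (array([165.9,  54.7]), 0.7, array([0.3951, 0.0298, 0.12  ]))]
lock_mouth [(array([255.3, 213.8]), 0.94, array([ 0.5821, -0.0547,  0.104 ]))]
shackle_top [(array([247.7, 235. ]), 0.63, array([ 0.5845, -0.0659,  0.152 ])), (array([282.6, 176.4]), 0.34, array([0.5728, 0.0103, 0.152 ]))]
```

View pics/w1.png

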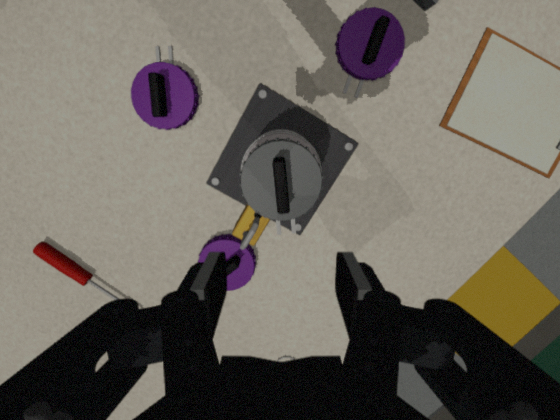

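Run:
```python
import cv2
a=cv2.imread('pics/w1.png')
c=a[80:280,180:380]; c=cv2.convertScaleAbs(c,alpha=1.6)
cv2.imwrite('pics/w1c.png',cv2.resize(c,(600,600),interpolation=cv2.INTER_CUBIC))
```

```text
(no output)
```

View pics/w1c.png

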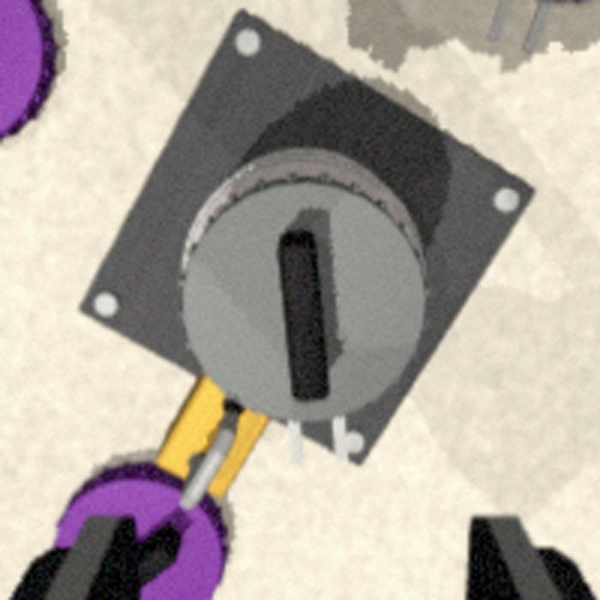

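Run:
```python
from h import *
v=np.load('w1.npy'); o=dict(eef_pos=v[:3],eef_rot=v[3:]); p=cams.camera('wrist')
f=lambda c,z: atz(p,(c[0]/3+180,c[1]/3+80),z,o)[:2]
B=np.array([f(c,.007) for c in [(247,42),(507,200),(354,442),(106,304)]]); print(B.round(4),B.mean(0))
for i,j in [(0,3),(1,2)]:
    d=B[j]-B[i]; print('plate edge',np.degrees(np.arctan2(d[1],d[0])),np.linalg.norm(d))
for i,j in [(0,1),(3,2)]:
    d=B[j]-B[i]; print('plate edge',np.degrees(np.arctan2(d[1],d[0])),np.linalg.norm(d))
a,b=f((297,232),.174),f((312,400),.174); d=b-a; print('bar',a,b,(a+b)/2,np.degrees(np.arctan2(d[1],d[0])),np.linalg.norm(d))
l=f((305,300),.144); print('lid',l)
C=(B.mean(0)+(a+b)/2+l)/3
t=(f((296,462),.12)+f((341,457),.12))/2; d=t-C;print('tab',t,np.degrees(np.arctan2(d[1],d[0])),np.linalg.norm(d))
for z,q in [(.152,(206,475))]:
    print('shk',f(q,z))
print(C)
```

```text
[[ 0.4926  0.0643]
 [ 0.6386  0.0872]
 [ 0.6612 -0.0577]
 [ 0.5157 -0.0804]] [0.57700934 0.00336937]
plate edge -80.9624488035386 0.1465285245192379
plate edge -81.13662817240758 0.14665796969273803
plate edge 8.934140066926215 0.1477060689903121
plate edge 8.883726501861148 0.14726051907742493
bar [0.55533979 0.02581491] [ 0.59554387 -0.0155192 ] [0.57544183 0.00514785] -45.794005487147174 0.057661742268739116
lid [0.57548358 0.00546643]
tab [ 0.62457818 -0.04583432] -46.095881863495464 0.07008389328337135
shk [ 0.58779238 -0.06840413]
[0.57597825 0.00466122]
```

```bash
python3 -m handwheel '[{"offset":[0,0.0016,0.05],"spin":-5,"grip":0.5},{"offset":[0,0.0016,0.1],"spin":-5,"grip":0.5},{"offset":[0,0.0016,0.15],"spin":-5,"grip":0.5},{"offset":[0,0.0016,0.18],"spin":-5,"grip":0.5},{"offset":[0,0.0016,0.202],"spin":-5,"grip":0.5},{"offset":[0,0.0016,0.202],"spin":-5,"grip":0.5},{"offset":[0,0.0016,0.202],"spin":-5,"grip":0.21},{"offset":[0,0.0016,0.202],"spin":-5,"grip":0.21},{"offset":[0,0.0016,0.202],"spin":-5,"grip":0.21},{"offset":[0,0.0016,0.202],"spin":-5,"grip":0.21}]'
python3 - <<'E'
from h import *
p=cams.camera('wrist'); save(p,'w2')
p=cams.camera('side'); q=p['color'][140:260,190:330]; cv2.imwrite('pics/s2.png',cv2.resize(q[:,:,::-1],None,fx=5,fy=5,interpolation=cv2.INTER_CUBIC))
o=ctrl.get_obs();print(o['eef_pos'],o['wrist_force'],o['torque'],o['opening'])
E
```

```text
time_s: 6.1
eef_pos: [0.5747, 0.0022, 0.3232]
eef_rot: [0.0, 0.392, 0.92, 0.0]
wrist_force: [-0.3, -0.2, 0.3]
opening: 0.211
[0.57462299 0.00222344 0.32286144] [ 0.00265745 -0.51158397 -0.36718653] [-0.03404565  0.07150706  0.00567739] 0.21361735840210938
```

View pics/w2.png

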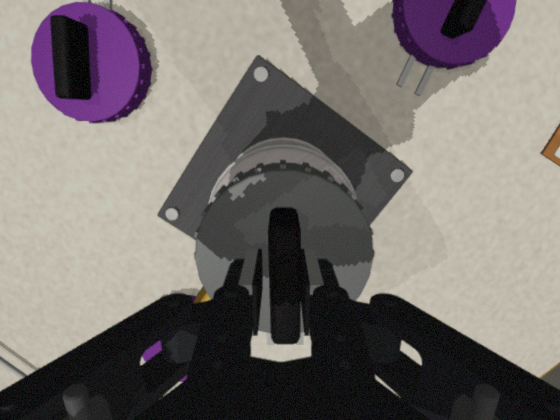

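View pics/s2.png

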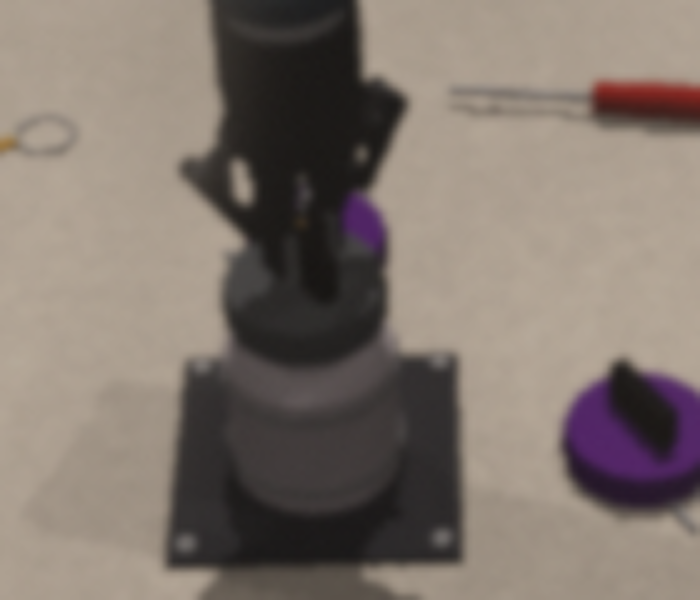

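```bash
python3 -m handwheel '[{"offset":[0,0,0],"spin":-8,"grip":0.21},{"offset":[0,0,0],"spin":-15,"grip":0.21},{"offset":[0,0,0],"spin":-22,"grip":0.21},{"offset":[0,0,0],"spin":-29,"grip":0.21},{"offset":[0,0,0],"spin":-36,"grip":0.21},{"offset":[0,0,0],"spin":-42,"grip":0.21},{"offset":[0,0,0],"spin":-48,"grip":0.21},{"offset":[0,0,0],"spin":-54,"grip":0.21},{"offset":[0,0,0],"spin":-60,"grip":0.21},{"offset":[0,0,0],"spin":-60,"grip":0.21},{"offset":[0,0,0],"spin":-60,"grip":0.23}]'
python3 - <<'E'
from h import *
p=cams.camera('wrist'); save(p,'w3')
o=ctrl.get_obs();print(o['time_s'],o['eef_pos'],o['wrist_force'],o['torque'],o['opening'])
Rm=R(o['eef_rot']); print(np.degrees(np.arctan2(Rm[1,0],Rm[0,0])))
p=cams.camera('side'); q=p['color'][140:260,190:330]; cv2.imwrite('pics/s3.png',cv2.resize(q[:,:,::-1],None,fx=5,fy=5,interpolation=cv2.INTER_CUBIC))
E
```

```text
time_s: 7.58
eef_pos: [0.5746, 0.0022, 0.3227]
eef_rot: [-0.0, -0.119, 0.993, -0.0]
wrist_force: [0.0, -0.5, 0.6]
opening: 0.228
7.625 [0.57459946 0.00213489 0.3226771 ] [ 0.37288797  0.02422115 -0.39020839] [ 0.01809342 -0.01532912 -0.00730995] 0.2275417165662503
-166.28892971341517
```

View pics/w3.png

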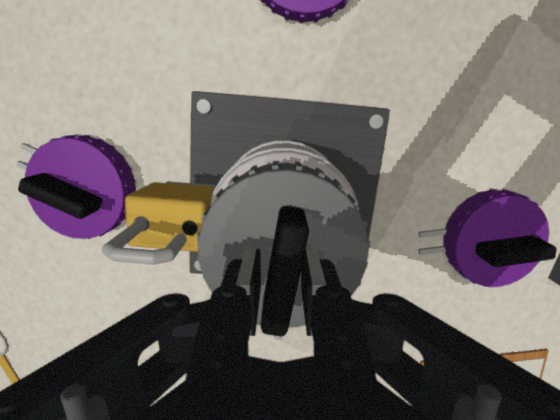

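View pics/s3.png

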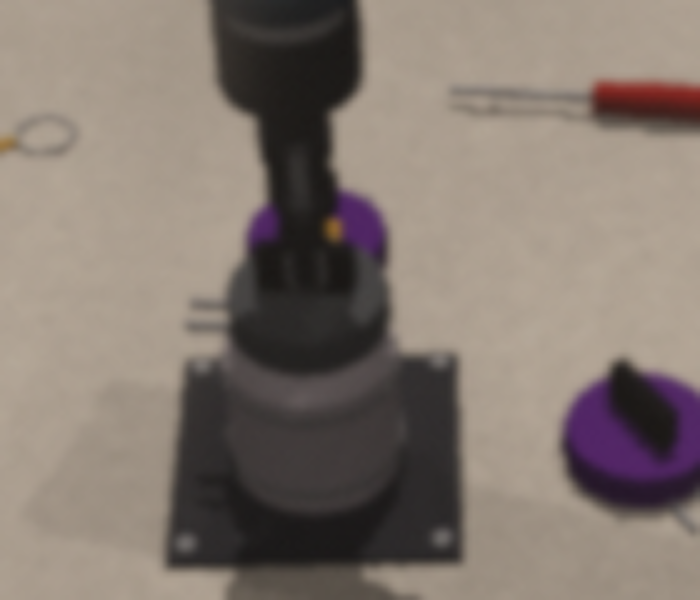

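The tab now points left in the side view, and the lid's lower edge has dropped about 12 px in the 5x crop, roughly 7 mm, so the lid looks seated in the thread. In the wrist view the bar runs from (275,330) to (293,210), lagging the fingers by about 10°. That puts it near 1.45 rad from home. Next I'll lower 6 mm and turn clockwise.

```bash
python3 -m handwheel '[{"offset":[0,0,0.006],"spin":0,"grip":0.22},{"offset":[0,0,0.006],"spin":8,"grip":0.21},{"offset":[0,0,0.006],"spin":16,"grip":0.21},{"offset":[0,0,0.006],"spin":24,"grip":0.21},{"offset":[0,0,0.006],"spin":31,"grip":0.21},{"offset":[0,0,0.006],"spin":38,"grip":0.21},{"offset":[0,0,0.006],"spin":45,"grip":0.21},{"offset":[0,0,0.006],"spin":52,"grip":0.21},{"offset":[0,0,0.006],"spin":59,"grip":0.21},{"offset":[0,0,0.006],"spin":66,"grip":0.21},{"offset":[0,0,0.006],"spin":73,"grip":0.21},{"offset":[0,0,0.006],"spin":80,"grip":0.21},{"offset":[0,0,0.006],"spin":86,"grip":0.21},{"offset":[0,0,0.006],"spin":90,"grip":0.21},{"offset":[0,0,0.006],"spin":90,"grip":0.21}]'
python3 - <<'E'
from h import *
p=cams.camera('wrist'); save(p,'w4')
o=ctrl.get_obs();print(o['time_s'],o['eef_pos'],o['wrist_force'],o['torque'],o['opening'])
Rm=R(o['eef_rot']); print(np.degrees(np.arctan2(Rm[1,0],Rm[0,0])))
p=cams.camera('side'); q=p['color'][140:260,190:330]; cv2.imwrite('pics/s4.png',cv2.resize(q[:,:,::-1],None,fx=5,fy=5,interpolation=cv2.INTER_CUBIC))
E
```

```text
time_s: 9.55
eef_pos: [0.5745, 0.0022, 0.3162]
eef_rot: [-0.0, 0.617, 0.787, -0.0]
wrist_force: [-0.2, -0.3, -0.7]
opening: 0.207
9.6 [0.5745366  0.00213537 0.31633133] [ 0.61918805  0.29777628 -0.03544277] [-0.02108451  0.0362701  -0.03467121] 0.21031940946216057
103.87123753414323
```

View pics/w4.png

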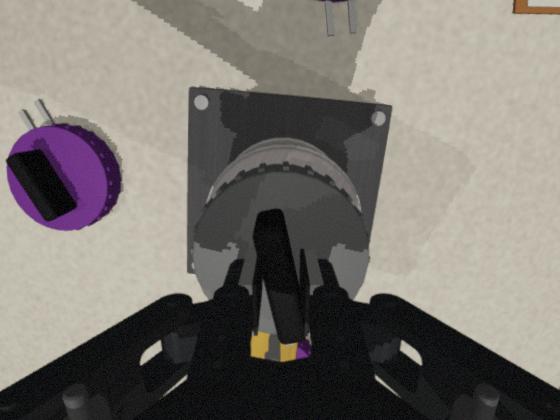

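View pics/s4.png

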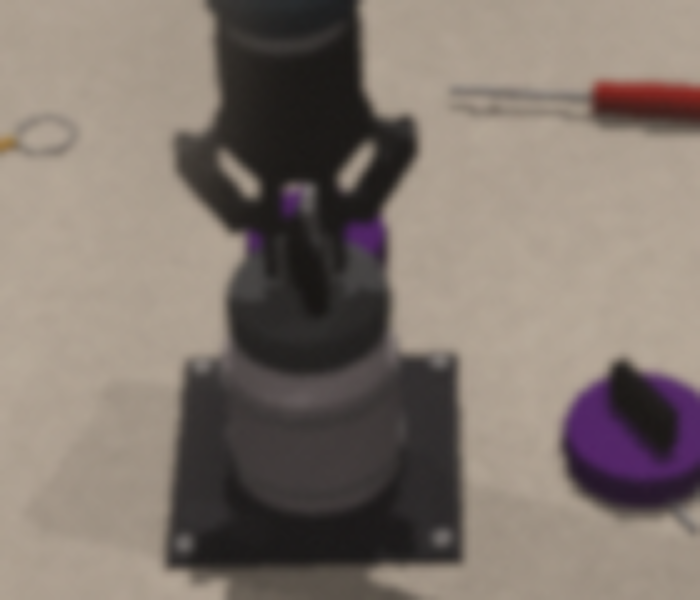

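```bash
python3 -m handwheel '[{"offset":[0,0,0],"spin":5,"grip":0.21},{"offset":[0,0,0],"spin":9,"grip":0.21},{"offset":[0,0,0],"spin":12,"grip":0.21},{"offset":[0,0,0],"spin":12,"grip":0.21}]'
python3 - <<'E'
from h import *
o=ctrl.get_obs();print(o['wrist_force'],o['torque'])
E
python3 -m handwheel '[{"offset":[0,0,0],"spin":3,"grip":0.21},{"offset":[0,0,0],"spin":3,"grip":0.21}]'
python3 - <<'E'
from h import *
p=cams.camera('wrist'); save(p,'w5')
o=ctrl.get_obs();print(o['time_s'],o['eef_pos'],o['wrist_force'],o['torque'],o['opening'])
Rm=R(o['eef_rot']); print(np.degrees(np.arctan2(Rm[1,0],Rm[0,0])))
E
```

```text
time_s: 10.15
eef_pos: [0.5745, 0.0022, 0.3164]
eef_rot: [-0.0, 0.695, 0.719, -0.0]
wrist_force: [0.2, -0.4, -0.4]
opening: 0.209
[ 0.216372   -0.37982562 -0.44800849] [0.03846632 0.06366739 0.02563855]
time_s: 10.4
eef_pos: [0.5745, 0.0022, 0.3165]
eef_rot: [-0.0, 0.714, 0.7, -0.0]
wrist_force: [-0.6, 0.1, -0.8]
opening: 0.208
10.45 [0.57455847 0.0021155  0.31665602] [-0.72890501 -0.57450085 -1.49859311] [ 5.55727363e-02  8.84970017e-02 -2.67277578e-05] 0.2099320953897588
88.9210424289262
```

View pics/w5.png

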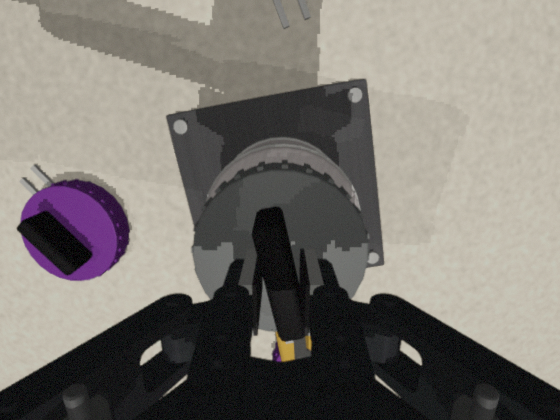

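```bash
for i in 1; do :; done
python3 -m handwheel '[{"offset":[0,0,0],"spin":2,"grip":0.21},{"offset":[0,0,0],"spin":2,"grip":0.21}]'
python3 -c "
from h import *
o=ctrl.get_obs();print(o['wrist_force'],o['torque'])"
python3 -m handwheel '[{"offset":[0,0,0],"spin":3,"grip":0.21},{"offset":[0,0,0],"spin":3,"grip":0.21}]'
python3 -c "
from h import *
p=cams.camera('wrist'); save(p,'w6')
o=ctrl.get_obs();print(o['wrist_force'],o['torque'],o['opening'])"
```

```text
time_s: 10.7
eef_pos: [0.5746, 0.0023, 0.3166]
eef_rot: [-0.0, 0.727, 0.687, 0.0]
wrist_force: [-0.1, 0.7, -1.8]
opening: 0.21
[-0.06424156  0.74857011 -1.82645354] [ 0.23538629 -0.13885704  0.07164159]
time_s: 10.95
eef_pos: [0.5748, 0.0026, 0.3166]
eef_rot: [-0.0, 0.744, 0.668, 0.0]
wrist_force: [3.2, 3.9, -2.8]
opening: 0.208
[ 2.02306528  3.99320492 -3.01881123] [ 0.64482482 -0.45767443  0.27762215] 0.2109407252275548
```

View pics/w6.png

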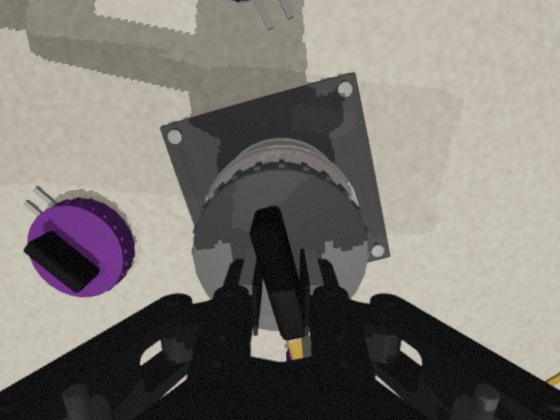

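```bash
python3 -m handwheel '[{"offset":[0,0,0],"spin":2,"grip":0.21},{"offset":[0,0,0],"spin":2,"grip":0.21}]'
python3 -c "
from h import *
o=ctrl.get_obs();print(o['wrist_force'],o['torque'],o['opening'])
Rm=R(o['eef_rot']); print(np.degrees(np.arctan2(Rm[1,0],Rm[0,0])))"
python3 -m handwheel '[{"offset":[0,0,0],"spin":-5,"grip":0.21},{"offset":[0,0,0],"spin":-10,"grip":0.24},{"offset":[0,0,0],"spin":-14,"grip":0.4},{"offset":[0,0,-0.05],"spin":-14,"grip":0.4},{"offset":[0,0,-0.11],"spin":-14,"grip":0.4},{"offset":[0,0,-0.17],"spin":-14,"grip":0.3},{"offset":[0,0,-0.2],"spin":-14,"grip":0.1},{"offset":[0,0,-0.2],"spin":-14,"grip":0}]'
python3 - <<'E'
from h import *
o=ctrl.get_obs(); p=cams.camera('wrist'); save(p,'w7'); print(o['time_s'],o['eef_pos'],o['opening'])
Rm=R(o['eef_rot']); print(np.degrees(np.arctan2(Rm[1,0],Rm[0,0])))
for n,z in [('lid_bar',.165),('lid_tab',.111),('lock_mouth',.104),('shackle_top',.152)]:
    print(n,[(np.round(b['uv'],1),round(b['confidence'],2),atz(p,b['uv'],z,o).round(4)) for b in landmark_of(p,n)[:2]])
np.save('w7.npy',np.array([*o['eef_pos'],*o['eef_rot']]))
c=p['color'][80:280,180:380,::-1]; c=cv2.convertScaleAbs(c,alpha=1.6)
cv2.imwrite('pics/w7c.png',cv2.resize(c,(600,600),interpolation=cv2.INTER_CUBIC))
s=cams.camera('side'); q=s['color'][140:260,190:330]; cv2.imwrite('pics/s7.png',cv2.resize(q[:,:,::-1],None,fx=5,fy=5,interpolation=cv2.INTER_CUBIC))
E
```

```text
time_s: 11.25
eef_pos: [0.5748, 0.0025, 0.3167]
eef_rot: [0.0, 0.756, 0.655, 0.0]
wrist_force: [2.9, 4.3, -3.5]
opening: 0.213
[ 2.86550239  4.25691339 -3.47629458] [ 0.66015723 -0.58048374  0.58243387] 0.21325951292264955
81.8336557580333
time_s: 12.25
eef_pos: [0.5747, 0.0016, 0.5204]
eef_rot: [0.003, 0.671, 0.742, 0.001]
wrist_force: [0.2, 0.3, -0.5]
opening: 0.001
12.25 [0.5747296  0.00164965 0.52043862] 0.0007094305492459759
95.74759739138493
lid_bar [(array([279.1, 180.3]), 0.93, array([0.5755, 0.0059, 0.165 ])), (array([137.6, 171.4]), 0.85, array([0.4313, 0.0011, 0.165 ]))]
lid_tab [(array([298.2,  52.5]), 0.87, array([0.5831, 0.1371, 0.111 ])), (array([128.6, 136.4]), 0.6, array([0.3983, 0.0297, 0.111 ]))]
lock_mouth [(array([280. , 216.3]), 0.84, array([ 0.5824, -0.0514,  0.104 ]))]
shackle_top [(array([284.5, 242.8]), 0.72, array([ 0.5888, -0.0666,  0.152 ]))]
```

View pics/w7c.png

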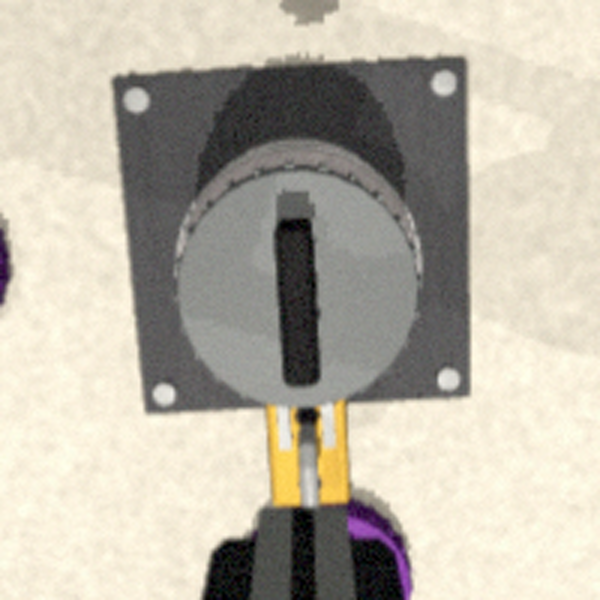

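View pics/s7.png

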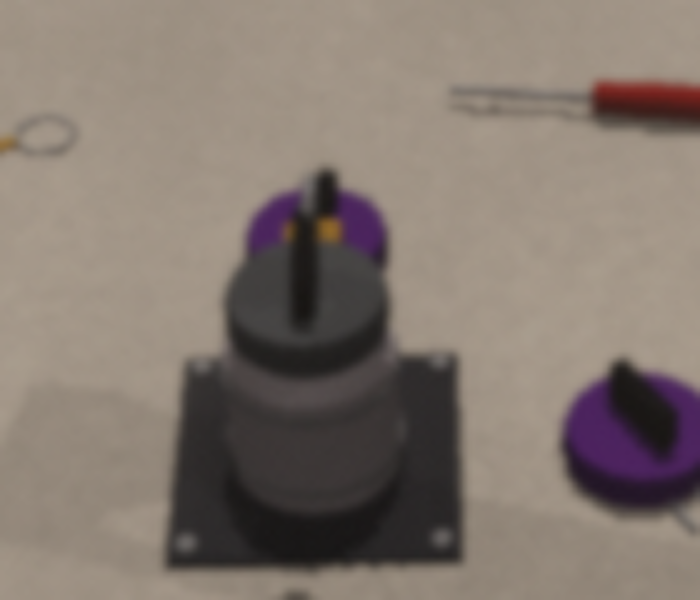

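The lid is home: the fork's prongs at crop (285,425) and (329,425) straddle the lock hole at (307,413), and the bar lines up with the lock. The stop torque reached about 0.58 N m. Next I'll move the closed fingers above the shackle.

```bash
python3 -m handwheel '[{"offset":[-0.036,0.003,0.02],"spin":-3,"grip":0},{"offset":[-0.071,0.006,0.05],"spin":-3,"grip":0},{"offset":[-0.071,0.006,0.1],"spin":-3,"grip":0},{"offset":[-0.071,0.006,0.15],"spin":-3,"grip":0},{"offset":[-0.071,0.006,0.17],"spin":-3,"grip":0},{"offset":[-0.071,0.006,0.17],"spin":-3,"grip":0},{"offset":[-0.071,0.006,0.17],"spin":-3,"grip":0}]'
python3 - <<'E'
from h import *
o=ctrl.get_obs(); print(o['eef_pos'],o['wrist_force'])
p=cams.camera('wrist'); save(p,'w8')
print([(np.round(b['uv'],1),round(b['confidence'],2),atz(p,b['uv'],.152,o).round(4)) for b in landmark_of(p,'shackle_top')[:2]])
s=cams.camera('top'); q=s['color'][130:220,250:360]; cv2.imwrite('pics/t8.png',cv2.resize(q[:,:,::-1],None,fx=6,fy=6,interpolation=cv2.INTER_CUBIC))
E
```

```text
time_s: 13.42
eef_pos: [0.5881, -0.0679, 0.3475]
eef_rot: [0.001, 0.651, 0.759, 0.0]
wrist_force: [0.5, 0.2, 0.4]
opening: 0.001
[ 0.5881239  -0.06794958  0.34753156] [0.47510459 0.22680376 0.42239573]
[(array([277.5, 248.1]), 0.76, array([ 0.5873, -0.0692,  0.152 ]))]
```

View pics/w8.png

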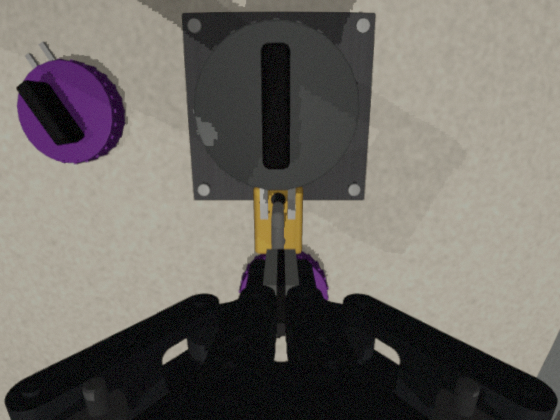

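```bash
python3 -m handwheel '[{"offset":[0,-0.001,0.015],"spin":0,"grip":0},{"offset":[0,-0.001,0.022],"spin":0,"grip":0},{"offset":[0,-0.001,0.026],"spin":0,"grip":0},{"offset":[0,-0.001,0.03],"spin":0,"grip":0},{"offset":[0,-0.001,0.03],"spin":0,"grip":0}]'
python3 -m handwheel '[{"offset":[0,0,0.004],"spin":0,"grip":0},{"offset":[0,0,0.007],"spin":0,"grip":0},{"offset":[0,0,0.009],"spin":0,"grip":0},{"offset":[0,0,0.009],"spin":0,"grip":0}]'
```

```text
time_s: 14.2
eef_pos: [0.5865, -0.0678, 0.3167]
eef_rot: [-0.001, 0.651, 0.759, -0.0]
wrist_force: [-3.1, 2.4, 6.3]
opening: 0.004
time_s: 14.7
eef_pos: [0.5868, -0.068, 0.3075]
eef_rot: [-0.0, 0.651, 0.759, -0.0]
wrist_force: [0.5, -0.6, -0.1]
opening: -0.002
```

```bash
python3 -m handwheel '[{"offset":[0,0,0.001],"spin":0,"grip":0},{"offset":[0,0,0.002],"spin":0,"grip":0},{"offset":[0,0,0.002],"spin":0,"grip":0}]'
python3 -m handwheel '[{"offset":[0,0,-0.03],"spin":0,"grip":0},{"offset":[0,0,-0.08],"spin":0,"grip":0},{"offset":[0,0,-0.14],"spin":0,"grip":0},{"offset":[0.03,0,-0.2],"spin":0,"grip":0},{"offset":[0.08,0,-0.22],"spin":0,"grip":0},{"offset":[0.08,0,-0.22],"spin":0,"grip":0},{"offset":[0.08,0,-0.22],"spin":0,"grip":0}]'
python3 - <<'E'
from h import *
o=ctrl.get_obs(); p=cams.camera('wrist'); save(p,'w9'); print(o['time_s'],o['eef_pos'])
print([(np.round(b['uv'],1),round(b['confidence'],2),[atz(p,b['uv'],z,o).round(4) for z in (.134,.152)]) for b in landmark_of(p,'shackle_top')[:2]])
c=p['color'][80:280,180:380,::-1]; c=cv2.convertScaleAbs(c,alpha=1.6)
cv2.imwrite('pics/w9c.png',cv2.resize(c,(600,600),interpolation=cv2.INTER_CUBIC))
s=cams.camera('side'); q=s['color'][140:260,190:330]; cv2.imwrite('pics/s9.png',cv2.resize(q[:,:,::-1],None,fx=5,fy=5,interpolation=cv2.INTER_CUBIC))
E
```

```text
time_s: 15.08
eef_pos: [0.5869, -0.0681, 0.307]
eef_rot: [0.0, 0.651, 0.759, 0.0]
wrist_force: [-4.1, 0.7, 9.6]
opening: -0.002
time_s: 15.95
eef_pos: [0.5745, 0.011, 0.5249]
eef_rot: [-0.0, 0.65, 0.76, -0.0]
wrist_force: [0.4, -1.3, -0.0]
opening: 0.001
15.95 [0.57445451 0.01104243 0.52492003]
[(array([281.7, 242.8]), 0.52, [array([ 0.5879, -0.0652,  0.134 ]), array([ 0.5867, -0.058 ,  0.152 ])])]
```

View pics/w9c.png

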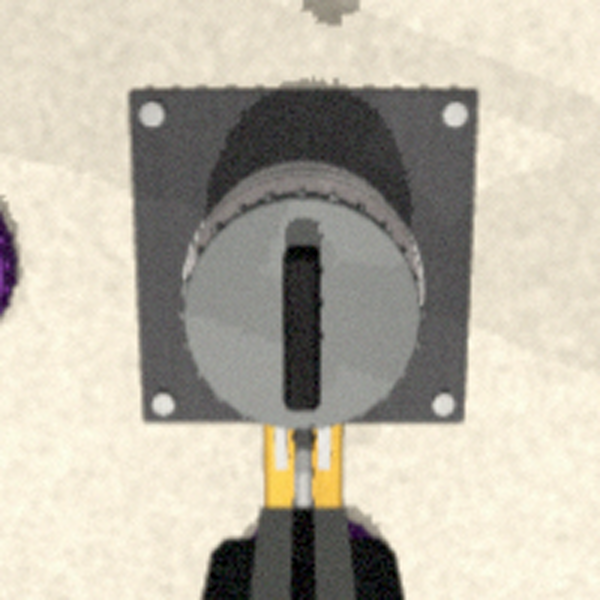

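View pics/s9.png

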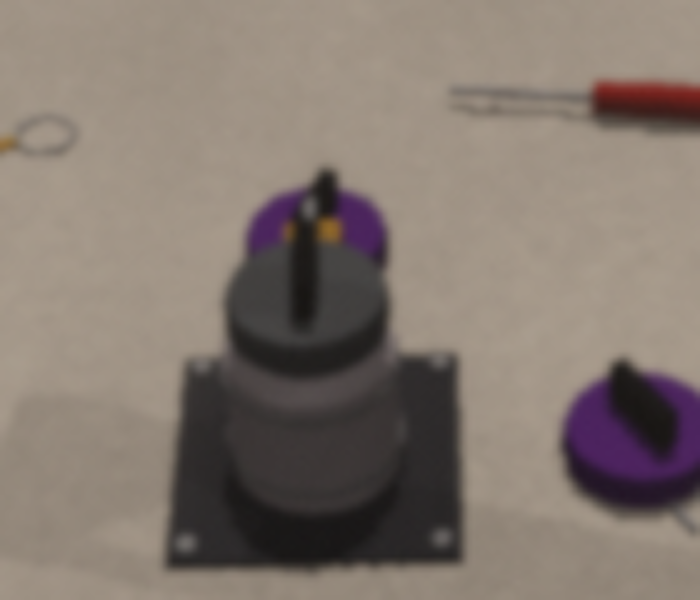

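```bash
python3 -m handwheel '[{"offset":[-0.06,0,0],"spin":0,"grip":0},{"offset":[-0.12,0,0.04],"spin":0,"grip":0},{"offset":[-0.16,0,0.08],"spin":0,"grip":0},{"offset":[-0.16,0,0.08],"spin":0,"grip":0},{"offset":[-0.16,0,0.08],"spin":0,"grip":0}]'
python3 - <<'E'
from h import *
o=ctrl.get_obs(); p=cams.camera('wrist'); save(p,'w10'); print(o['time_s'],o['eef_pos'],o['wrist_force'])
C=np.array([.576,.0045]);u=np.array([.156,-.988])
for z in (.134,.152): print(z,[proj(p,[*(C+u*r),z],o).round(0) for r in (.0545,.073,.0915)])
c=p['color'][60:260,180:380,::-1]; c=cv2.convertScaleAbs(c,alpha=1.6)
cv2.imwrite('pics/w10c.png',cv2.resize(c,(600,600),interpolation=cv2.INTER_CUBIC))
E
```

```text
time_s: 16.73
eef_pos: [0.5989, -0.1478, 0.4451]
eef_rot: [-0.001, 0.651, 0.759, -0.0]
wrist_force: [0.0, -0.8, 1.3]
opening: -0.003
16.725 [ 0.59893075 -0.14778388  0.44506016] [ 0.01766433 -0.82544814  1.2634803 ]
0.134 [array([281.,  77.]), array([281., 101.]), array([281., 124.])]
0.152 [array([281.,  75.]), array([281., 100.]), array([281., 124.])]
```

View pics/w10c.png

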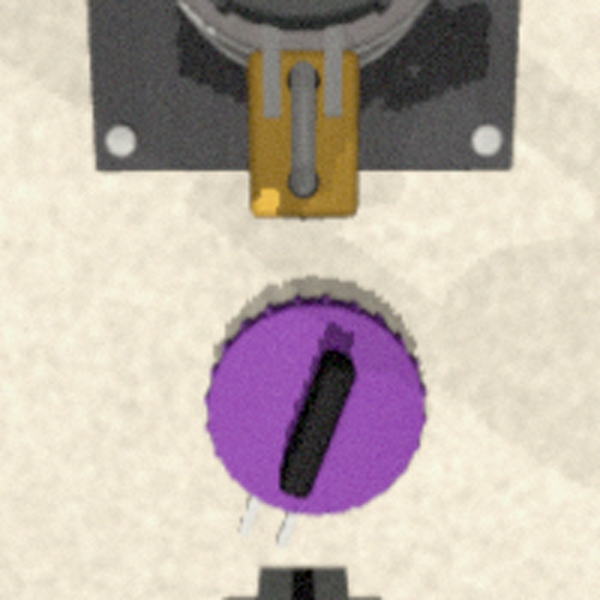

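```bash
python3 -c "
from h import *
t=cams.camera('side'); b=landmark_of(t,'shackle_top')[:3]
C=np.array([.576,.0045])+.073*np.array([.156,-.988])
print([x['uv'] for x in b],[proj(t,[*C,z]).round(1) for z in (.134,.152)])
print(ctrl.hand_in())"
```

```text
[] [array([251.2, 181.1]), array([250.8, 176.3])]
the job is handed in; nothing more can be done
None
```

The lid is screwed home, the shackle is pressed down and appears latched, and the job was handed in at about 17 s on the robot clock.

**What I did:** With loose fingers on the bar I turned the grey lid anticlockwise to about 1.45 rad from home, where it dropped about 7 mm. I then turned it clockwise until the stop torque reached about 0.58 N m. With the fingers closed I pressed the shackle down to its end of travel, then backed the arm off. The tray, screwdriver, spare button and purple lids were not touched.

**What the last checks showed:**
- **Fork and leg:** the wrist view shows the fork's prongs on either side of the lock hole, with the shackle's leg centred in the slot.
- **Shackle height:** the pressing force fell to about zero at a depth of about 17.5 mm, then rose to 9.6 N at the fully-down height. After the arm withdrew, the shackle sat lower in the side view, and its wrist-view position fits a top height of 134 mm (down) better than 152 mm (up).
- **Failed check:** the final automatic search for the shackle in the side view found nothing. I therefore judged the latch from force, depth and pictures, with no direct reading of the joint.

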